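Enable the inspection light box and hold up the ball tray for viewing

ROBOT

A 7-joint arm with a two-finger parallel gripper is mounted at the origin on the work surface. World frame = base frame: x ahead of the robot, y to its left, z up, the work surface at z = 0. Lengths are in m, angles in rad, forces in N, time in s.
With the tool pointing down it reaches from about 0.35 to 0.9 m from the base axis. Payload 8.1 kg.
Tool frame: the origin (TCP) lies midway between the tips of the shut fingers; the grasp point (between the pads) lies arm.tcp_to_grasp behind it (arm.tcp_to_grasp is the distance from the TCP to the grasp point, in m); z points along the fingers, y is the line along which they close (so a half turn about z gives the same grasp; the last joint's range is limited). The gripper opens to 92 mm and grips with 3 to 60 N. Pads are 19 mm wide; open, the fingers measure 130 mm over their backs; the gripper's body (75 mm by 190 mm) begins 47 mm behind the grasp point.
Start: joints at [-1.379, 0.434, 0.025, 1.573, -0.012, 1.134, -0.075], TCP at [0.182, 0.598, 0.227] pointing down, gripper open.
Joint ranges: [-2.62, 2.62], [-0.44, 2.09], [-1.27, 1.32], [0.08, 2.57], [-1.32, 4.46], [0.12, 2], [-2.74, 2.74]. Speed limits (rad/s): [2.22, 2.22, 3.01, 3.01, 3.14, 3.14, 3.14].

INTERFACE

Orientations are given as a rotation vector (axis times angle).
In Python, from cell import observe, get_image, arm gives the robot as it stands. The module is installed in compiled form; this text tells all that it offers.
- The arm moves only by the tool drive_tool, never from a script. Its argument "steps" is a list of rows, each a list of 5 numbers: the closure, from 0 (fully open) to 1 (shut), then the shift along the world's x, y, z in mm, then the turn about the world's z in rad. In form: [[hand, x, y, z, roll], ...]. A call has 1 to 20 rows; each row shifts and turns the commanded pose from where the row before left it; what a row does not reach is not made up. A row lasts 1/12 s, in which the tool goes at most 41.7 mm and 7.16 degrees, less where a joint would pass 70% of its speed; a pose out of reach is approached as far as the arm can. A call with a gripper value outside its range is refused whole. The fingers move at their own pace and stop on an object; "grip_force" is the grip in N (left out, the last holds). Time passes only in rows, so rows that do not move let the fingers close. It gives the time, the measured TCP pose, the force, the opening and the grip force at its end, in the units of the state.
- observe(): the state, without advancing time (a new reading comes with each control period).
- get_image(name): name is "scene" or "top"; returns a dict with "image" (480x640x3 uint8, red, green, blue), "vfov" (degrees; the focal length in pixels is half the picture's height over the tangent of half this angle, whatever the lens; pixels are square), "cx", "cy" (the principal point, pixels), "k1" (the pictures are not rectified: a ray, as slopes to the right and down, at radius r is drawn at 1 + k1 r^2 times it, then the intrinsics apply), "xyz" and "attitude" of the camera in the world. Camera axes: x right, y down, z forward; pixel columns grow to the right and rows downward; lengths in m; the calibration is good to about 2 mm. A picture is of the moment at which its call begins. There is no depth.
- arm.sign_off(): hands the job in; it is judged then, once.
The state is a dict: "clock": time; "joints": joint angles; "dq": joint speeds; "joint_efforts": joint torques, N m; "position": TCP position; "ee_rot": TCP orientation; "force": force on the tool from outside, world axes, zero at the start; "ft_torque": the same for the moment, N m; "width": opening from 0.0 (shut) to 1.0 (fully open); "gripper_force": force on a finger pad.
Only numpy, scipy, OpenCV 4.12 (cv2) and the standard library are available. Lean on these libraries where they do the work, as an engineer would, in place of code of your own. Each camera call takes 0.05 s, during which the arm holds its last target. There are 200 camera calls.

TASK

First take the red-handled enabling pin from its black parking block, plug it fully home in the light box's socket and let go of it. Then lift the blue tray by its orange handle and, without touching the steel ball, tipping the tray or letting the ball leave its pocket, carry it over the green window and finish holding it there, still and level, centred on the window with its underside about 10 cm above it. Do not put the tray down or let go, leave the pin plugged in, and leave the bottle, jar and purple box where they stand.

Things in the scene. Friction and masses are not known exactly. Their poses are not given: they have to be found in the camera images.
- pin_grip (a point): Grip point on the pin's upright red round handle (20 mm diameter, 45 mm tall), about half-way up it; z is up along the pin. The loose pin is 75 mm tall: handle, then a black collar (26 mm diameter, 4 mm thick, underside 28 mm below this point), then the shank. At the start it stands upright in the parking block, collar on the block's top, with 1.5 mm of side play.
- pin_tip (a point): Centre of the lower end of the pin's brass shank (10 mm diameter, 26 mm long, tapered foot), 54 mm below pin_grip along the pin's axis; z along the pin, up to the handle.
- stand: Fixed black parking block, 56 x 56 x 35 mm tall, with an upright hole of 13 mm in its middle. Origin at the centre of its underside.
- socket (a point): Centre of the mouth of the upright round socket hole (12 mm diameter, chamfered mouth, 30 mm deep, in a thin red painted square) in the flat grey end of the light box, 40 mm above the table; z is up, x points to the window. The pin is home when its collar rests on the grey top around the hole, its tip then 26 mm below this point.
- window (a point): Centre of the green viewing window (110 x 100 mm) in the top of the light box, 40 mm above the table. z is up, x points away from the socket, which lies 102 mm from this point along -x. The plugged-in pin's handle stands 49 mm above the light box's top.
- viewer: The fixed light box: 190 x 126 x 40 mm tall, white with a green window on the +x part and a grey end with the socket on the -x part. Origin at the centre of its underside; window centre at +35 mm x, socket at -67 mm x.
- tray_grip (a point): Centre of the tray's upright orange handle plate, where to grip it, 36 mm above the tray's underside. The plate is 40 mm along the tray's x and 14 mm thick along y; its top is 22 mm above this point, the tray floor 30 mm below it. z is normal to the tray, up.
- tray: The loose blue tray, about 0.22 kg, 150 mm along x, 84 mm along y, 6 mm floor, lip 5 mm above the floor. Two round white pocket rings (inner diameter 34, outer 40, 4 mm tall) stand on the floor 45 mm to +x (holds the ball) and 45 mm to -x (empty) of the handle. Origin at the centre of its underside, axes as for tray_grip.
- pocket (a point): Where the ball's centre is when it sits in the middle of its pocket: 45 mm along the tray's +x from the handle, 17 mm above the tray's underside.
- ball_center (a point): Centre of the loose steel ball, 22 mm diameter, 43 g, which rolls freely in its pocket by up to 6 mm from the middle.
- pin: The enabling pin as a whole; origin at its tip, z along the pin to the handle.
- bottle: Bystander: glass bottle with a blue cap, 60 mm diameter, 110 mm tall; origin at the centre of its underside.
- jar: Bystander: amber jar with a green lid, 48 mm diameter, 65 mm tall; origin at the centre of its underside.
- tipbox: Bystander: purple pipette-tip box with a pale lid, 80 x 115 x 63 mm tall; origin at the centre of its underside.

How it is judged:
By the outcome, as a careful person would: the job done as asked, in the order asked, and still so for the second after the job is handed in, while the arm keeps its last pose, push and grip.
It also fails if it takes over 64 s, if anything falls off the work surface, if the arm or the gripper's body presses on something with over 40 N, if the wrist force passes 120 N, or if a joint passes its speed limit or range.

## Working session

There is one attempt and no reset: what is moved stays moved. The work goes in short steps, Python scripts to look and compute and a tool call to move; the robot and the scene stay as the last step left them, time stands still between calls to the robot, and variables do not carry over. Pictures are saved under pics/ and viewed, at most 10 in all, crops included, and the job is handed in when it is done.

Besides the shell and the picture viewer there is one more tool, called after "Request:" as name(argument=value, ...) on one line, values as JSON. drive_tool: Moves the arm, as the interface text tells. Its arguments: {"type":"object","properties":{"steps":{"type":"array"},"grip_force":{"type":"number"}},"required":["steps"]}

```bash
mkdir -p pics; cat > h.py <<'E'
import numpy as np, cv2
from scipy.spatial.transform import Rotation as R
from cell import observe, get_image, arm
def shot(n,f=None):
    d=get_image(n)
    if f: cv2.imwrite('pics/'+f,d['image'][:,:,::-1])
    return d
def rot(a):
    a=np.array(a,float)
    return R.from_rotvec(a).as_matrix() if a.shape==(3,) else a
def ray(d,u,v):
    f=240/np.tan(np.radians(d['vfov'])/2)
    x,y=(u-d['cx'])/f,(v-d['cy'])/f
    X,Y=x,y
    for _ in range(30):
        s=1+d['k1']*(X*X+Y*Y); X,Y=x/s,y/s
    return rot(d['attitude'])@np.array([X,Y,1])
def plane(d,u,v,z):
    r=ray(d,u,v); c=np.array(d['xyz']); return c+r*(z-c[2])/r[2]
def proj(d,p):
    f=240/np.tan(np.radians(d['vfov'])/2)
    q=rot(d['attitude']).T@(np.array(p)-d['xyz']); x,y=q[:2]/q[2]; s=1+d['k1']*(x*x+y*y)
    return np.array([d['cx']+f*x*s,d['cy']+f*y*s])
def two(d1,p1,d2,p2):
    a,b=ray(d1,*p1),ray(d2,*p2); c1,c2=np.array(d1['xyz']),np.array(d2['xyz'])
    t=np.linalg.lstsq(np.c_[a,-b],c2-c1,rcond=None)[0]
    P,Q=c1+a*t[0],c2+b*t[1]; return (P+Q)/2,np.linalg.norm(P-Q)
E
python3 - <<'E'
from h import *
for n in('top','scene'):
    d=shot(n,n+'0.png'); print({k:v for k,v in d.items() if k!='image'})
print(observe(),arm.tcp_to_grasp)
E
```

```text
{'vfov': 51.25700954646938, 'cx': 326.8179028724313, 'cy': 238.75231424933028, 'k1': -0.050106655855967984, 'xyz': array([0.49529064, 0.00964732, 1.01226747]), 'attitude': array([-2.15241876,  2.18010016, -0.11621665])}
{'vfov': 53.36548879001383, 'cx': 327.1832049355962, 'cy': 244.1748356789711, 'k1': 0.0018424357098862174, 'xyz': array([ 1.00376934, -0.44128174,  0.53382309]), 'attitude': array([-2.08592269, -0.80062927,  0.40539941])}
{'clock': 0.1, 'joints': array([-1.37863361,  0.43513677,  0.02496696,  1.5739936 , -0.01160115,
        1.13399636, -0.07510441]), 'dq': array([ 7.74955106e-04, -2.17864072e-03, -1.88814952e-04, -2.98371979e-03,
       -5.22099186e-04, -1.49315027e-03,  1.42317691e-05]), 'joint_efforts': array([ 3.66746070e-03, -6.69124603e+01,  9.88403074e-01, -3.15145004e+01,
       -6.03703642e-02,  3.74156877e-02,  8.19726665e-05]), 'position': array([0.18148542, 0.59759828, 0.22603848]), 'ee_rot': array([-4.61431577e-01, -3.10743719e+00,  2.17818068e-03]), 'force': array([-0.24509259, -0.62795857, -0.35136307]), 'ft_torque': array([-0.01630068,  0.03465646, -0.02554578]), 'gripper_force': 0.0, 'width': 0.9945604588167276} 0.0188
```

View pics/top0.png

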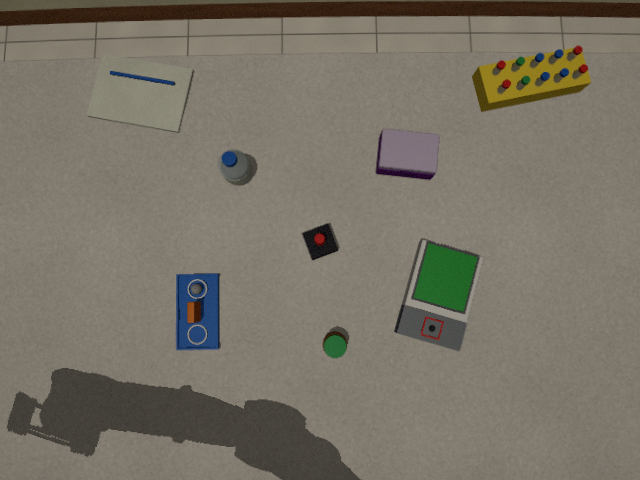

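View pics/scene0.png

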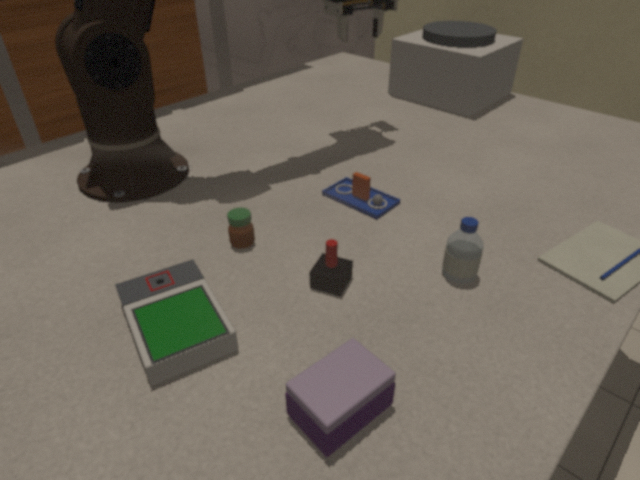

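The top view shows the pin at (320,240) in its block, the socket at (432,328) with the window at (446,277), and the tray at (198,312) with its ball at (197,289). The bottle is at (236,166), the jar at (335,345) and the tip box at (408,153). The scene view shows all of these clear of the arm.

```bash
cat > m.py <<'E'
from h import *
def comp(m,near=None):
    n,l,s,c=cv2.connectedComponentsWithStats(m.astype(np.uint8))
    i=[k for k in range(1,n) if s[k,4]>25]
    k=min(i,key=lambda k:np.hypot(*(c[k]-near)))
    return (l==k),c[k],s[k]
def hsv(d): 
    h=cv2.cvtColor(d['image'],cv2.COLOR_RGB2HSV).astype(int); return h[...,0],h[...,1],h[...,2]
def red(d): h,s,v=hsv(d); return ((h<6)|(h>172))&(s>150)&(v>60)
def orange(d): h,s,v=hsv(d); return (h>=6)&(h<18)&(s>150)&(v>60)
def green(d): h,s,v=hsv(d); return (h>50)&(h<70)&(s>150)&(v>60)
def blue(d): h,s,v=hsv(d); return (h>100)&(h<125)&(s>140)&(v>50)
def rect(m): 
    c=max(cv2.findContours(m.astype(np.uint8),cv2.RETR_EXTERNAL,cv2.CHAIN_APPROX_NONE)[0],key=cv2.contourArea)
    return cv2.boxPoints(cv2.minAreaRect(c)), cv2.contourArea(c)
E
cat > a.py <<'E'
from m import *
t=shot('top');s=shot('scene')
for d,a,b,c,w in((t,(320,240),(446,277),(432,328),(198,312)),(s,(331,250),(180,320),(160,281),(360,190))):
    m,ce,st=comp(red(d),a); print('pin',ce,st)
    m,ce,st=comp(green(d),b); q,_=rect(m); P=np.array([plane(d,*x,.04) for x in q]); print('win',ce,P.mean(0),'\n',P[:,:2])
    m,ce,st=comp(red(d),c); q,_=rect(m); P=np.array([plane(d,*x,.04) for x in q]); print('sock',ce,st,P.mean(0))
    m,ce,st=comp(orange(d),w); print('or',ce,st,'n')
q,_=rect(comp(blue(t),(198,312))[0]); P=np.array([plane(t,*x,.011) for x in q]);print('tray',P.mean(0),P)
m,ce,_=comp(red(s),(331,250))
cv2.imwrite('pics/c1.png',np.hstack([cv2.resize(t['image'][260:360,150:250],(400,400)),cv2.resize(t['image'][210:270,290:350],(400,400))])[:,:,::-1])
E
python3 a.py
```

```text
pin [319.09615385 238.60576923] [314 233  11  12 104]
win [445.30385164 277.03459344] [ 0.52217992 -0.2206287   0.04      ] 
 [[ 0.48319953 -0.15695867]
 [ 0.58853598 -0.18927087]
 [ 0.56098339 -0.28483836]
 [ 0.45600076 -0.25144689]]
sock [431.54205607 327.89719626] [421 317  23  23 107] [ 0.42476132 -0.19064755  0.04      ]
or [190.82236842 311.67763158] [187 302   8  21 152] n
pin [331.10909091 243.32727273] [327 240  10   9  55]
win [168.6471519  323.12078059] [ 0.51727624 -0.22425838  0.04      ] 
 [[ 0.45431544 -0.25160126]
 [ 0.48034156 -0.1594092 ]
 [ 0.5814188  -0.20273741]
 [ 0.55302914 -0.28328566]]
sock [331.10909091 243.32727273] [327 240  10   9  55] [0.55685049 0.06546207 0.04      ]
or [360.68518519 176.53703704] [354 173  15   8  54] n
tray [0.461116   0.26841292 0.011     ] [[0.53570842 0.31063782 0.011     ]
 [0.53480398 0.22784323 0.011     ]
 [0.38669292 0.22675294 0.011     ]
 [0.38725869 0.30841769 0.011     ]]
```

View pics/c1.png

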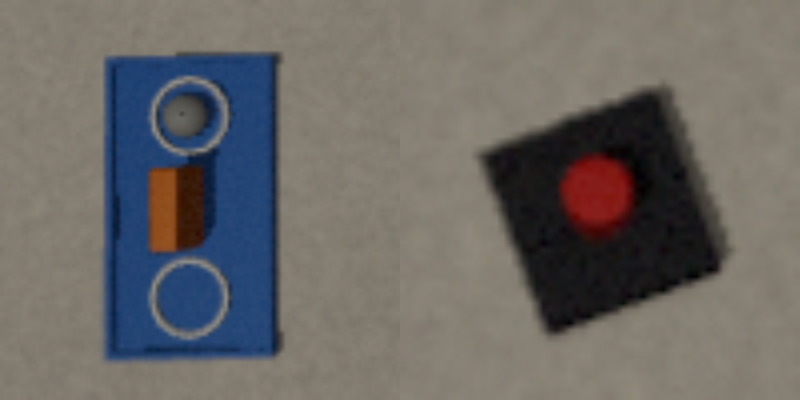

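```bash
python3 - <<'E'
from m import *
t=shot('top');s=shot('scene')
print('pin',plane(t,319.3,238.5,.084),'handle',plane(t,190.7,312,.058))
print('pin scene',plane(s,331.5,242,.084),'ring ball',plane(t,197,289,.01),'ring2',plane(t,197.2,334.5,.01))
h,S,v=hsv(t)
m=(v<50)&(S<200);m,ce,st=comp(m,(320,241));q,_=rect(m);print(st,[plane(t,*x,.035)[:2] for x in q])
g=cv2.cvtColor(t['image'],cv2.COLOR_RGB2GRAY)[322:334,426:438]
y,x=np.nonzero(g<45);print('hole',426+x.mean(),322+y.mean(),len(x),plane(t,426+x.mean(),322+y.mean(),.04))
print('jar',plane(t,335,346,.065),'bottle',plane(t,230,158,.11),'box',plane(t,410,150,.063))
E
```

```text
pin [0.59582447 0.0230297  0.084     ] handle [0.46145714 0.26911337 0.058     ]
pin scene [0.59503929 0.02308842 0.084     ] ring ball [0.50531858 0.27005651 0.01      ] ring2 [0.41530081 0.26864556 0.01      ]
[303 224  35  36 661] [array([0.6127479 , 0.05751451]), array([0.63142675, 0.00616551]), array([ 0.57871887, -0.01264523]), array([0.5602502 , 0.03844848])]
hole 431.4516129032258 327.5806451612903 31 [ 0.42536307 -0.19022944  0.04      ]
jar [ 0.39579022 -0.00370713  0.065     ] bottle [0.745099   0.18642658 0.11      ] box [ 0.76951554 -0.15552505  0.063     ]
```

Request:
drive_tool(steps=[[0,10,-14,0,0],[0.3,20,-28,0,0],[0.3,22,-30,0,0.03],[0.3,22,-30,0,0.03],[0.3,22,-30,0,0.03],[0.3,22,-30,0,0.03],[0.3,22,-30,0,0.03],[0.3,22,-30,0,0.03],[0.3,22,-30,0,0.03],[0.3,22,-30,0,0.03],[0.3,22,-30,0,0.03],[0.3,22,-30,0,0.025],[0.3,22,-30,0,0],[0.3,22,-30,0,0],[0.3,22,-30,0,0],[0.3,22,-30,0,0],[0.3,22,-32,0,0],[0.3,22,-30,0,0],[0.3,22,-30,0,0],[0.3,10,-20,0,0]])

```text
clock: 1.97
position: [0.5977, 0.02, 0.2268]
ee_rot: [0.004, 3.14, -0.002]
force: [0.8, -0.1, -0.2]
width: 0.702
gripper_force: 0.0
```

Request:
drive_tool(steps=[[0.3,0,0,0,0],[0.3,0,0,0,0],[0.3,0,0,0,0]])

```text
clock: 2.22
position: [0.5952, 0.0249, 0.2265]
ee_rot: [0.001, -3.141, -0.001]
force: [-0.0, 0.9, -0.0]
width: 0.701
gripper_force: 0.0
```

Request:
drive_tool(steps=[[0.3,0.5,-2,-12,0],[0.3,0,0,-25,0],[0.3,0,0,-25,0],[0.3,0,0,-25,0],[0.3,0,0,-25,0],[0.3,0,0,-22,0],[0.3,0,0,-18,0],[0.3,0,0,-14,0],[0.3,0,0,-9,0],[0.3,0,0,-4,0],[0.3,0,0,0,0],[0.3,0,0,0,0],[0.3,0,0,0,0]])

```text
clock: 3.3
position: [0.5968, 0.0223, 0.0488]
ee_rot: [-0.001, 3.14, 0.001]
force: [0.1, 0.8, 0.6]
width: 0.7
gripper_force: 0.0
```

```bash
python3 - <<'E'
from m import *
s=shot('scene','s1.png'); o=observe(); print(o['position'],o['force'])
cv2.imwrite('pics/c2.png',cv2.resize(s['image'][130:310,230:430],(800,600))[:,:,::-1])
E
```

```text
[0.59679179 0.02225991 0.04876962] [-0.47513259 -1.08296565 -0.22679288]
```

View pics/c2.png

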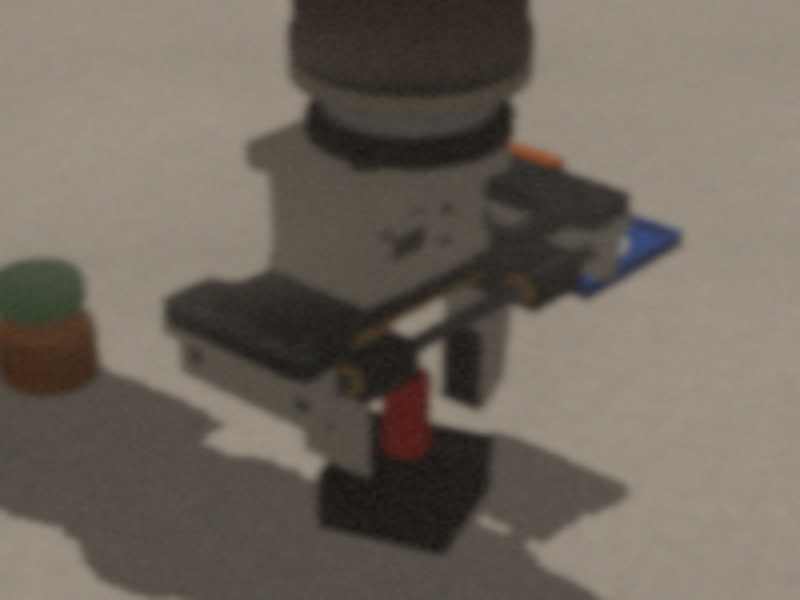

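The red handle (crop 408,420) stands between the two open pads over the black block. I'll close gently, then lift.

Request:
drive_tool(steps=[[1,0,0,0,0],[1,0,0,0,0],[1,0,0,0,0],[1,0,0,0,0],[1,0,0,0,0],[1,0,0,0,0],[1,0,0,0,0],[1,0,0,0,0],[1,0,0,0,0],[1,0,0,0,0]], grip_force=20)

```text
clock: 4.18
position: [0.5961, 0.0221, 0.0477]
ee_rot: [0.0, -3.142, -0.0]
force: [0.8, 1.0, 0.0]
width: 0.212
gripper_force: 20.0
```

Request:
drive_tool(steps=[[1,0,0,3,0],[1,0,0,8,0],[1,0,0,15,0],[1,0,0,20,0],[1,0,0,20,0],[1,0,0,15,0],[1,0,0,9,0],[1,0,0,0,0],[1,0,0,0,0]])

```text
clock: 4.93
position: [0.5962, 0.0221, 0.138]
ee_rot: [-0.0, 3.141, 0.0]
force: [0.1, -0.9, 0.6]
width: 0.212
gripper_force: 20.0
```

Request:
drive_tool(steps=[[1,-5,-6,0,0],[1,-11,-14,0,0],[1,-17,-21,0,0],[1,-20,-25,0,0],[1,-20,-25,0,0],[1,-20,-25,0,0],[1,-20,-25,0,0],[1,-20,-25,0,0],[1,-17,-21,0,0],[1,-11,-14,-10,0],[1,-7,-8,-10,0],[1,-3,-4,-10,0],[1,0,0,-10,0],[1,0,0,0,0],[1,0,0,0,0],[1,0,0,0,0]])

```text
clock: 6.27
position: [0.4249, -0.1909, 0.0977]
ee_rot: [0.0, -3.141, -0.0]
force: [1.1, -0.1, 0.1]
width: 0.212
gripper_force: 20.0
```

```bash
python3 - <<'E'
from m import *
s=shot('scene','s2.png'); t=shot('top','t2.png');o=observe(); print(o['position'],o['force'])
c=proj(s,(.4251,-.1904,.07)).astype(int);print(c)
x,y=c[0]-50,c[1]-50
cv2.imwrite('pics/c3.png',np.hstack([cv2.resize(s['image'][y:y+100,x:x+100],(400,400)),cv2.resize(t['image'][280:360,390:470],(400,400))])[:,:,::-1]);print(x,y)
E
```

```text
[ 0.42539777 -0.19088144  0.09809123] [ 0.72322171  0.64782205 -0.40106306]
[157 266]
107 216
```

View pics/c3.png

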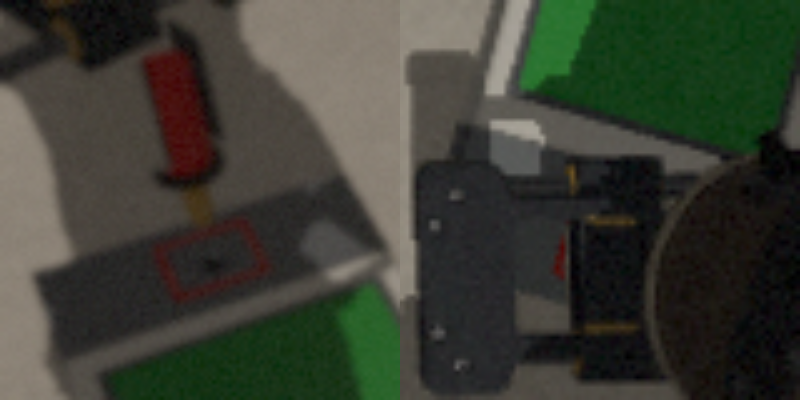

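```bash
python3 - <<'E'
from m import *
s=shot('scene')
I=s['image'].astype(int); x0,y0=145,262
c=I[y0:y0+16,x0:x0+26]; 
m=(c[...,0]-c[...,2]>25)&(c[...,1]-c[...,2]>12)
y,x=np.nonzero(m);print('brass',x.min()+x0,x.max()+x0,y.min()+y0,y.max()+y0)
for r in range(16):
    k=np.nonzero(m[r])[0]
    if len(k): print(r+y0,k.mean()+x0,len(k))
g=I[276:290,150:172].sum(2); print(g)
print('tip exp',proj(s,(.4253,-.1909,.059)),'tip handle bottom collar',proj(s,(.4253,-.1909,.085)),'hole exp',proj(s,(.4251,-.1904,.04)))
E
```

```text
brass 153 159 263 272
263 156.0 5
264 155.5 6
265 155.5 6
266 156.0 7
267 156.5 6
268 156.5 6
269 156.5 6
270 157.0 5
271 157.0 5
272 157.5 2
[[117  99 128 130 104 114 120 134 127 102 116 128 122 126 116 118 121 117
  132 101 119 117]
 [117 117 119 118 121 108 108 111 122 116 126 123 110 112 117 122 121 111
  107 100 116  94]
 [119 108 137 107 116 118 121 118 124 111 129 111 109 107 130 125 108 119
  114 114 117 112]
 [136 118 123 126 116 110 110 121 101 115 109 117 116 121 119 117 122 123
  115 120 117  96]
 [111 112 117 131 106 124 119 111 101 103 115  92 113 115 104 111 108 125
  111 121 111 104]
 [115 113 121 106 115 111 130  95 101 103  80  80  84  86 117 117 129 110
  133 129 116 125]
 [102 121 121 117 105 115 112  91  81  41  46  72  80  96 119 118 117 117
  111 117 118 118]
 [107  98 106 123 124 111 108  82  95  67  79  79  68 100 112 126 122 123
  116 111 126 100]
 [115 110 115 117 114  89 115 101  84  76  94 121  94  96 120 113  98 109
  122 115 123 120]
 [106 121 122 119 115 113 117  95  95  94 122 105 121 122 111 113 116 127
  117 104 125 135]
 [106 111 106 106 104 110 115 112  96 110 115  94 106 117 121 122  96 113
  106 116  98 122]
 [ 97 114 123 112 132 116 123 111 105 117  98 117 123 115 126 113 120 122
  120 112 110 126]
 [100  95 115 112 113 113 121 113 101 102 128  96 124 123 117 112 101 122
  132 122 119 142]
 [120 123 113 108 123 114  97 117 115 131 122 103 122 114 120 123 122 118
  137 146 153 178]]
tip exp [158.48074764 272.18640814] tip handle bottom collar [154.91271401 259.01995277] hole exp [161.20326878 281.25882207]
```

Request:
drive_tool(steps=[[1,0,0,-6,0],[1,0,0,-6,0],[1,0,0,-4,0],[1,0,0,-3,0],[1,0,0,-2,0],[1,0,0,-2,0],[1,0,0,-2,0],[1,0,0,0,0]])

```text
clock: 7.08
position: [0.425, -0.1909, 0.0724]
ee_rot: [0.0, -3.141, -0.0]
force: [0.3, 0.2, -1.4]
width: 0.208
gripper_force: 20.0
```

Request:
drive_tool(steps=[[1,0,0,-3,0],[1,0,0,-3,0],[1,0,0,-3,0],[1,0,0,-3,0],[1,0,0,-3,0],[1,0,0,-2,0],[1,0,0,-1,0],[1,0,0,0,0]])

```text
clock: 7.75
position: [0.425, -0.1909, 0.0545]
ee_rot: [0.0, -3.141, -0.0]
force: [0.1, -0.7, 0.3]
width: 0.211
gripper_force: 20.0
```

Request:
drive_tool(steps=[[1,0,0,-1,0],[1,0,0,-1,0],[1,0,0,-1,0],[1,0,0,0,0]])

```text
clock: 8.08
position: [0.4253, -0.191, 0.0525]
ee_rot: [0.0, 3.141, 0.0]
force: [-3.7, 1.1, 12.5]
width: 0.214
gripper_force: 20.0
```

Request:
drive_tool(steps=[[1,0,0,-0.5,0],[0.5,0,0,0,0],[0.5,0,0,0,0],[0.4,0,0,0,0],[0.4,0,0,0,0],[0.4,0,0,3,0],[0.4,0,0,8,0],[0.4,0,0,15,0],[0.4,0,0,20,0],[0.4,0,0,25,0],[0.4,0,0,25,0],[0.4,0,0,20,0],[0.4,0,0,14,0],[0.4,-10,10,0,0],[0.4,-10,20,0,0],[0.4,-10,30,0,0],[0.4,0,30,0,0],[0.4,0,30,0,0],[0.4,0,20,0,0],[0.4,0,0,0,0]])

```text
clock: 9.75
position: [0.395, -0.0471, 0.1819]
ee_rot: [-0.008, 3.141, 0.002]
force: [0.3, 0.7, 0.1]
width: 0.597
gripper_force: 0.0
```

```bash
python3 - <<'E'
from m import *
s=shot('scene','s3.png'); t=shot('top','t3.png');o=observe(); print(o['position'],o['force'])
cv2.imwrite('pics/c4.png',np.hstack([cv2.resize(s['image'][216:316,107:207],(400,400)),cv2.resize(t['image'][280:360,390:470],(400,400))])[:,:,::-1])
m,ce,_=comp(red(t),(433,325));print(ce)
print('exp top z=.089',proj(t,(.4251,-.1904,.089)),'scene',proj(s,(.4251,-.1904,.089)),proj(s,(.4251,-.1904,.044)))
E
```

```text
[ 0.39517199 -0.05069372  0.18175326] [ 0.21470058 -0.78847861 -0.05446472]
[433.73056995 327.38341969]
exp top z=.089 [437.09448434 329.57962477] scene [154.5698162  256.74068175] [160.68099926 279.32819728]
```

View pics/c4.png

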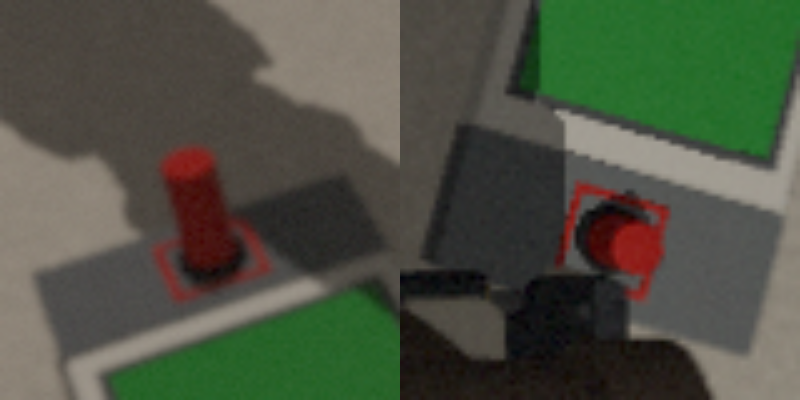

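The pin is upright with its collar flat inside the red square (scene crop 210,265), no brass is showing, and the handle's top is within half a pixel of where it should be. Next is the tray.

Request:
drive_tool(steps=[[0.4,3,12,0,0],[0.4,6,25,0,0],[0.4,6,30,0,0.012],[0.4,6,30,0,0],[0.4,6,30,0,0],[0.4,6,30,0,0],[0.4,6,30,0,0],[0.4,6,30,0,0],[0.4,6,30,0,0],[0.4,6,30,0,0],[0.4,5,22,0,0],[0.4,3,14,0,0],[0.4,1,6,0,0],[0.4,0,0,0,0],[0.4,0,0,0,0],[0.4,0,0,0,0]])

```text
clock: 11.18
position: [0.4613, 0.2659, 0.1812]
ee_rot: [0.016, -3.141, 0.002]
force: [0.3, -0.9, -0.6]
width: 0.597
gripper_force: 0.0
```

Request:
drive_tool(steps=[[0.4,0,2.5,-10,0],[0.4,0,0,-20,0],[0.4,0,0,-25,0],[0.4,0,0,-25,0],[0.4,0,0,-20,0],[0.4,0,0,-15,0],[0.4,0,0,-10,0],[0.4,0,0,-8,0],[0.4,0,0,-5,0],[0.4,0,0,0,0],[0.4,0,0,0,0]])

```text
clock: 12.1
position: [0.4614, 0.2706, 0.0436]
ee_rot: [-0.019, 3.141, 0.0]
force: [-0.3, 0.2, 1.0]
width: 0.598
gripper_force: 0.0
```

```bash
python3 - <<'E'
from m import *
s=shot('scene','s4.png');o=observe(); print(o['position'],o['force'])
cv2.imwrite('pics/c5.png',cv2.resize(s['image'][120:240,290:450],(800,600))[:,:,::-1])
E
```

```text
[0.46157713 0.27079722 0.04388398] [1.45706011 0.98682248 0.21955927]
```

View pics/c5.png

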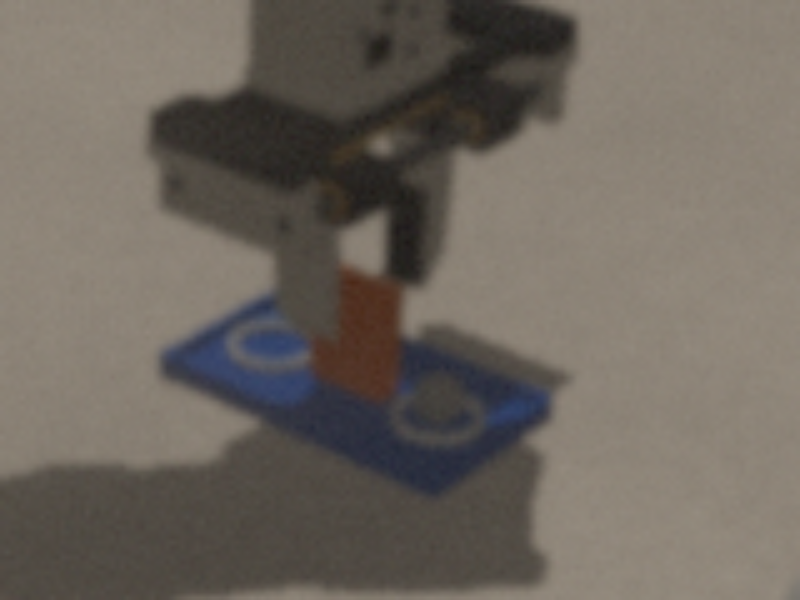

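The orange handle (crop 360,330) is between the fingers, and the ball sits in its pocket (440,400). I still have 25 mm to go down.

Request:
drive_tool(steps=[[0.4,0,-1,-8,0],[0.4,0,-1,-8,0],[0.4,0,0,-6,0],[0.4,0,0,-3,0],[0.4,0,0,0,0],[0.55,0,0,0,0],[0.65,0,0,0,0],[0.7,0,0,0,0],[0.73,0,0,0,0],[0.76,0,0,0,0],[0.79,0,0,0,0],[0.81,0,0,0,0],[0.83,0,0,0,0],[0.85,0,0,0,0],[0.87,0,0,0,0],[0.9,0,0,0,0],[0.95,0,0,0,0],[1,0,0,0,0],[1,0,0,0,0],[1,0,0,0,0]], grip_force=10)

```text
clock: 13.82
position: [0.4611, 0.2687, 0.0183]
ee_rot: [-0.019, 3.141, 0.0]
force: [-0.4, 1.8, 0.9]
width: 0.153
gripper_force: 10.0
```

Request:
drive_tool(steps=[[1,0,0,0,0],[1,0,0,0,0],[1,0,0,0,0],[1,0,0,0,0]], grip_force=40)

```text
clock: 14.15
position: [0.4612, 0.2687, 0.0183]
ee_rot: [-0.019, 3.141, 0.0]
force: [-1.0, 2.0, 1.0]
width: 0.152
gripper_force: 40.0
```

Request:
drive_tool(steps=[[1,0,0,1,0],[1,0,0,2,0],[1,0,0,3,0],[1,0,0,4,0],[1,0,0,5,0],[1,0,0,6,0],[1,0,0,7,0],[1,0,0,8,0],[1,0,0,9,0],[1,0,0,10,0],[1,0,0,10,0],[1,0,0,10,0],[1,0,0,10,0],[1,0,0,10,0],[1,0,0,10,0],[1,0,0,10,0],[1,0,0,9,0],[1,0,0,7,0],[1,0,0,5,0],[1,0,0,3,0]])

```text
clock: 15.82
position: [0.4613, 0.2687, 0.158]
ee_rot: [-0.019, 3.141, 0.001]
force: [0.4, -0.2, -1.7]
width: 0.152
gripper_force: 40.0
```

Request:
drive_tool(steps=[[1,0,0,1,0],[1,0,0,0,0],[1,0,0,0,0]])

```text
clock: 16.07
position: [0.4609, 0.2684, 0.1579]
ee_rot: [0.019, -3.141, 0.001]
force: [0.3, -0.3, -2.8]
width: 0.146
gripper_force: 40.0
```

```bash
python3 - <<'E'
from m import *
s=shot('scene','s5.png');t=shot('top');o=observe(); print(o['position'],o['force'],o['ft_torque'],o['width'])
cv2.imwrite('pics/c6.png',cv2.resize(s['image'][60:210,300:500],(800,600))[:,:,::-1])
E
```

```text
[0.46088854 0.26836293 0.15776869] [ 0.42676418 -0.7943582  -2.03382257] [0.10053456 0.04856435 0.06639786] 0.15092937320056923
```

View pics/c6.png

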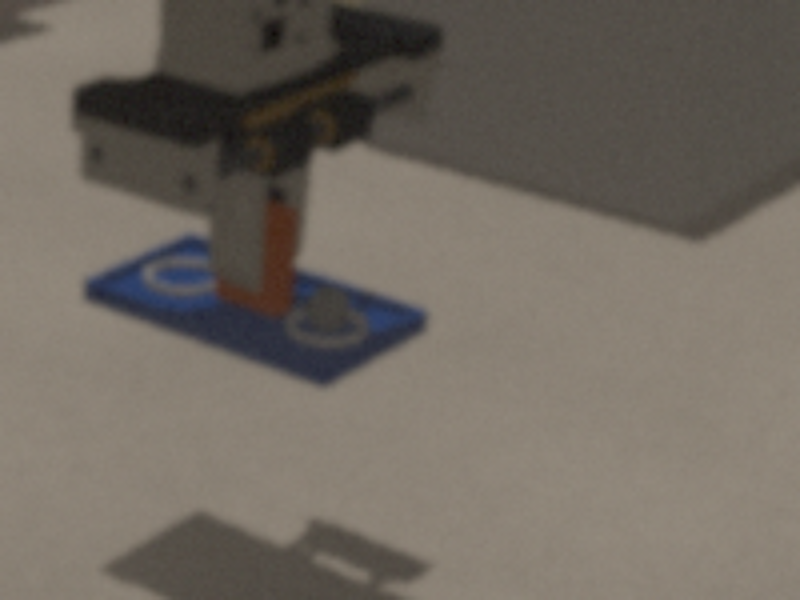

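Request:
drive_tool(steps=[[1,0,-1,0,0],[1,0,-2,0,0],[1,0.5,-3,0,0],[1,0.5,-4,0,0],[1,0.5,-5,0,0],[1,0.5,-6,0,0],[1,1,-7,0,0],[1,1,-8,0,0],[1,1,-9,0,0],[1,1.5,-10,0,0],[1,1.5,-11,0,0],[1,1.5,-12,0,0],[1,1.5,-12,0,0],[1,1.5,-12,0,0],[1,1.5,-12,0,0],[1,1.5,-12,0,0],[1,1.5,-12,0,0],[1,1.5,-12,0,0],[1,1.5,-12,0,0],[1,1.5,-12,0,0]])

```text
clock: 17.83
position: [0.4827, 0.0932, 0.1583]
ee_rot: [-0.019, 3.141, 0.0]
force: [0.4, -0.3, -2.3]
width: 0.149
gripper_force: 40.0
```

Request:
drive_tool(steps=[[1,1.5,-12,0,0],[1,1.5,-12,0,0],[1,1.5,-12,0,0],[1,1.5,-12,0,0],[1,1.5,-12,0,0],[1,1.5,-12,0,0],[1,1.5,-12,0,0],[1,1.5,-12,0,0],[1,1.5,-12,0,0],[1,1.5,-12,0,0],[1,1.5,-12,0,0],[1,1.5,-12,0,0],[1,1.5,-12,0,0],[1,1.5,-12,0,0],[1,1.5,-12,0,0],[1,1.5,-12,0,0],[1,1.5,-12,0,0],[1,1.5,-12,0,0],[1,1.5,-12,0,0],[1,1.5,-12,0,0]])

```text
clock: 19.5
position: [0.5124, -0.1468, 0.1582]
ee_rot: [0.019, -3.142, -0.0]
force: [0.9, -0.9, -1.4]
width: 0.151
gripper_force: 40.0
```

Request:
drive_tool(steps=[[1,1.5,-11,0,0],[1,1.5,-10,0,0],[1,1,-9,0,0],[1,1,-8,0,0],[1,1,-8,0,0],[1,1,-7,0,0],[1,1,-6,0,0],[1,0.5,-5,0,0],[1,0.5,-4,0,0],[1,0,-3,0,0],[1,0,-2,0,0],[1,0,-1,0,0],[1,0,0,0,0],[1,0,0,0,0],[1,0,0,0,0],[1,0,0,0,0]])

```text
clock: 20.83
position: [0.5217, -0.2192, 0.1583]
ee_rot: [-0.02, 3.141, 0.0]
force: [0.8, -0.5, -2.2]
width: 0.149
gripper_force: 40.0
```

Make a small correction of 2 mm in y, let it settle, then check.

Request:
drive_tool(steps=[[1,0,-1,0,0],[1,0.5,-1,0,0],[1,0,0,0,0],[1,0,0,0,0],[1,0,0,0,0],[1,0,0,0,0],[1,0,0,0,0],[1,0,0,0,0],[1,0,0,0,0],[1,0,0,0,0],[1,0,0,0,0],[1,0,0,0,0]])

```text
clock: 21.83
position: [0.5221, -0.2214, 0.1582]
ee_rot: [0.019, -3.142, -0.0]
force: [-0.2, 0.1, -2.6]
width: 0.151
gripper_force: 40.0
```

```bash
python3 - <<'E'
from m import *
s=shot('scene','s7.png');t=shot('top','t7.png');o=observe(); print(o['position'],o['ee_rot'],abs(o['dq']).max())
for w in((0,0,.151),): print(proj(s,(.5222,-.221,.14)))
cv2.imwrite('pics/c7.png',np.hstack([cv2.resize(s['image'][170:400,80:310],(400,400)),cv2.resize(t['image'][200:360,370:530],(400,400))])[:,:,::-1])
E
```

```text
[ 0.52213334 -0.22146886  0.15822445] [-1.90740140e-02  3.14152625e+00  6.82685457e-06] 0.0024132429007421505
[166.22403658 267.02375349]
```

View pics/c7.png

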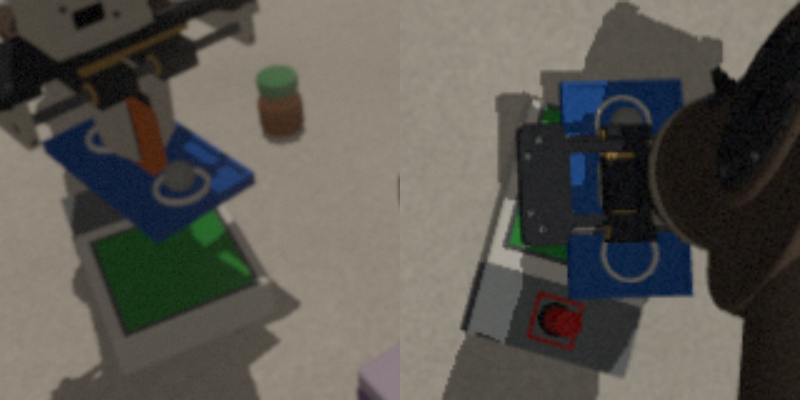

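The ball is in its pocket (scene crop 180,180), the tray is level over the window, and the pin is still plugged in (top crop 560,320).

```bash
python3 - <<'E'
from m import *
t=shot('top'); print('tray centre',plane(t,460.4,275.3,.151)); print(arm.sign_off())
E
```

```text
tray centre [ 0.52163203 -0.22045872  0.151     ]
the job is handed in; nothing more can be done
None
```

The job is handed in: the pin is plugged fully home and released, and the arm is holding the tray still and level about 10 cm above the window, centred to about 1 mm, with the ball in its pocket (about 22 s of the 64 s used).

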